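# Set the lens axis and lock the stand

## Task

On the lens stand, push the white pointer arm round with a fingertip until it points at the middle of the red disc (not the blue one). Then push the yellow lock lever in until it is fully home against its stop, leaving the pointer where you set it. Only push: do not grip either arm, do not touch the lens in the holder, and leave everything else on the bench where it is.

Things in the scene. Friction and masses are not known exactly. Their poses are not given: they have to be found in the camera images.
- stand: Lens axis stand, fixed to the bench: grey flat deck 230 x 280 x 22 mm. Origin on the underside, below the turning axis of the pointer; x axis points away from the pointer's middle position, z up. The deck reaches from x -125 to +105 mm and y -140 to +140 mm, top at z 22 mm. White tick marks are printed in front of the axis.
- pointer (a joint): Turn of the pointer about the upright axis above the stand's origin, rad; grows anticlockwise seen from above. 0: the pointer points along the stand's -x. Stops at -1.3 and +1.3. Stiff with dry friction (0.15 N m): it stays where it is left and takes about 2 N pushed near its end.
- pointer_axis (a point): Point on the pointer's turning axis, at the height 60 mm above the bench. Turns with the pointer: x axis along the arm towards the tip, z up. Around it, at the arm's root, is a round aluminium lens holder of radius 42 mm, rim 40 mm above the bench.
- pointer_tip (a point): Tip of the white pointer arm, on its centre line, 100 mm from the turning axis and 60 mm above the bench; x axis outward along the arm, y to its left seen from above. The arm is an upright bar 16 mm wide over its two black side strips, free to be pushed from 48 to 88 mm from the axis; its sides reach from 34 to 60 mm above the bench (the top ridge is at 62 mm). A thin black line runs along its white top.
- lens: Round clear lens, diameter 68 mm, 9 mm thick in the middle, loose in the aluminium holder (pocket radius 38 mm) and turning with it; origin at the centre of its underside, 30 mm above the bench. Not to be touched.
- red_mark: Red disc on the deck, diameter 20 mm, 3 mm thick, fixed; origin at the centre of its underside. It marks the wanted axis, 110 to 147 mm from the turning axis, to the left or right of the pointer's start.
- blue_mark: Blue disc of the same size on the other side; the axis of the other lens, not wanted.
- lock (a joint): Turn of the yellow lock lever about its upright pivot, rad: 0 swung fully outward, 1.0 fully home against its stop, the lever then lying along the deck's right side and pointing along the stand's -x. It grows clockwise seen from above. Dry friction 0.15 N m: it stays where it is left. It starts between 0 and 0.3. It does not move the pointer.
- lock_axis (a point): Point on the lock lever's pivot axis, 60 mm above the bench; at x 70, y -115 mm of the stand. Turns with the lever: x along the lever towards its tip.
- lock_tip (a point): End of the yellow lock lever on its centre line, 85 mm from its pivot, 60 mm above the bench. The lever is an upright bar 16 mm wide over its black side strips, its sides 34 to 60 mm above the bench. It is to be pushed on its outer side, away from the lens, until it meets the steel stop pin (60 mm high) beside the lens.
- screw_jar: Bystander: small amber jar with white cap, 28 mm across, 32 mm high, standing loose on the rear left of the stand's deck (22 mm high); origin at the centre of its underside.
- screwdriver: Bystander: screwdriver 150 mm long lying on the bench left of the stand, origin about its middle.
- lens_spray: Bystander: white spray bottle with blue label, 48 mm across, 140 mm high; origin at the centre of its underside.
- soap: Bystander: green bottle with black cap, 60 mm across, 150 mm high; origin at the centre of its underside.
- spectacles: Bystander: red spectacle frame 136 x 170 mm, 8 mm high, lying on the bench; origin between the rims, temples along its +x.
- spectacle_case: Bystander: blue spectacle case 65 x 160 x 38 mm; origin at the centre of its underside.
- tweezers: Bystander: steel tweezers 126 mm long, 6 mm high, lying on the bench along their x; origin at their middle.

How it is judged:
On the way, in this order (a step that is already met when the one before it is completed fails the run):
1. the pointer points at the red disc (y of red_mark in the frame of pointer_tip between -0.005 and 0.005 m and x of red_mark in the frame of pointer_axis above 0.05 m), for 0.2 s.
2. the lock lever is home against its stop (value of joint lock above 0.93 rad), for 0.2 s.
At the end, for the whole second after the job is handed in: The pointer's centre line passes within 5 mm of the red disc's centre, the lock lever is home (within 0.07 rad of its stop), both are at rest, the lens sits in its holder, and every bystander is within 20 mm of where it was (all of step 1 and value of joint lock above 0.93 rad and velocity of joint pointer between -0.05 and 0.05 rad/s and velocity of joint lock between -0.05 and 0.05 rad/s and horizontal distance between lens and pointer_axis below 0.008 m and z of lens in the frame of stand below 0.036 m and distance of each of screw_jar, screwdriver, lens_spray, soap, spectacles, spectacle_case, tweezers from where it was at the start of the episode below 0.02 m); the robot touches nothing.
It fails at once if the pointer arm is gripped (squeezed on both sides at once) (contact force between the fingers and pointer_c0 above 1 N and contact force between the fingers and pointer_c1 above 1 N).
It fails at once if the lock lever is gripped (squeezed on both sides at once) (contact force between the fingers and lock_c0 above 1 N and contact force between the fingers and lock_c1 above 1 N).
It fails at once if the lens is touched (contact force between any of the fingers, the arm and lens above 0.3 N).
It fails at once if the lens leaves its holder (not (horizontal distance between lens and pointer_axis below 0.008 m) or not (z of lens in the frame of stand below 0.036 m)).
It fails at once if a bystander is moved by more than 20 mm (distance of any of screw_jar, screwdriver, lens_spray, soap, spectacles, spectacle_case, tweezers from where it was at the start of the episode above 0.02 m).
It also fails if it takes over 48 s, if anything falls off the work surface, if the arm or the gripper's body presses on something with over 40 N, if the wrist force passes 120 N, or if a joint passes its speed limit or range.

## Robot

A 7-joint arm with a two-finger parallel gripper is mounted at the origin on the work surface. World frame = base frame: x ahead of the robot, y to its left, z up, the work surface at z = 0. Lengths are in m, angles in rad, forces in N, time in s.
With the tool pointing down it reaches from about 0.425 to 0.925 m from the base axis. Payload 6.8 kg.
Tool frame: the origin (TCP) lies at the very end of the fingers, on their centre line; the grasp point (between the pads) lies bot.grip_point_offset behind it (bot.grip_point_offset is the distance from the TCP to the grasp point, in m); z points along the fingers, y is the line along which they close (so a half turn about z gives the same grasp; the last joint's range is limited). The gripper opens to 85 mm and grips with 20 to 120 N. Pads are 22 mm wide; open, the fingers measure 114 mm over their backs; the gripper's body (76 mm by 85 mm) begins 54 mm behind the grasp point. The pads swing forward as they close: fully open they stand 13 mm farther back than shut.
Start: joints at [-1.452, 0.477, 0.022, 1.555, -0.011, 1.109, -0.083], TCP at [0.152, 0.658, 0.231] pointing down, gripper open.
Joint ranges: [-2.96, 2.96], [-0.34, 2.1], [-1.41, 1.46], [0.24, 2.44], [-1.37, 4.51], [0.17, 1.92], [-2.96, 2.96]. Speed limits (rad/s): [2.39, 2.39, 3.14, 3.14, 3.14, 3.14, 3.14].

## Interface

Orientations are given as a unit quaternion [w, x, y, z].
In Python, from station import bot, imaging gives the robot as it stands. The module is installed in compiled form; this text tells all that it offers.
- The arm moves only by the tool carry_out, never from a script. Its argument "targets" is one flat list of numbers, 5 for each row, row after row: the closure in counts, from 0 (fully open) to 255 (shut), then the shift along the world's x, y, z in mm, then the turn about the world's z in degrees. A call has 1 to 20 rows; each row shifts and turns the commanded pose from where the row before left it; what a row does not reach is not made up. A row lasts 1/10 s, in which the tool goes at most 50 mm and 8.59 degrees, less where a joint would pass 70% of its speed; a pose out of reach is approached as far as the arm can. A call is refused whole if a number of a shift passes 50 or a number of a turn 8.59, either way. A call with a gripper value outside its range is refused whole. The fingers move at their own pace and stop on an object; "newtons" is the grip in N (left out, the last holds). Time passes only in rows, so rows that do not move let the fingers close. It gives the time, the measured TCP pose, the force, the opening and the grip force at its end, in the units of the state.
- bot.get_obs(): the state, without advancing time (a new reading comes with each control period).
- imaging.read_camera(name): name is "scene" or "top"; returns a dict with "frame" (480x640x3 uint8, red, green, blue), "fov_y" (degrees; the focal length in pixels is half the picture's height over the tangent of half this angle, whatever the lens; pixels are square), "cx", "cy" (the principal point, pixels), "pose" (4x4, takes a point from camera to world coordinates). Camera axes: x right, y up, looking along -z (the intrinsics and any distortion apply to the point x, -y, -z); pixel columns grow to the right and rows downward; lengths in m; the calibration is good to about 2 mm. A picture is of the moment at which its call begins. There is no depth.
- bot.hand_in(): hands the job in; it is judged then, once.
The state is a dict: "t": time; "q": joint angles; "joint_vel": joint speeds; "joint_torque": joint torques, N m; "eef_pos": TCP position; "tool_rot": TCP orientation; "contact_force": force on the tool from outside, world axes, zero at the start; "torque": the same for the moment, N m; "gripper_width": opening from 0.0 (shut) to 1.0 (fully open); "grasp_force": force on a finger pad.
Only numpy, scipy, OpenCV 4.12 (cv2) and the standard library are available. Lean on these libraries where they do the work, as an engineer would, in place of code of your own. Each camera call takes 0.05 s, during which the arm holds its last target. There are 200 camera calls.

## Working session

There is one attempt and no reset: what is moved stays moved. The work goes in short steps, Python scripts to look and compute and a tool call to move; the robot and the scene stay as the last step left them, time stands still between calls to the robot, and variables do not carry over. Pictures are saved under pics/ and viewed, at most 10 in all, crops included, and the job is handed in when it is done.

Besides the shell and the picture viewer there is one more tool, called after "Request:" as a command line: name --argument value ..., lists and objects as JSON in quotes. carry_out: Moves the arm, as the interface text tells. Its arguments: {"type":"object","properties":{"targets":{"type":"array","items":{"type":"number"}},"newtons":{"type":"number"}},"required":["targets"]}

```bash
mkdir -p pics; cat > h.py <<'E'
import numpy as np, cv2
from station import bot, imaging
def cam(n):
    c=imaging.read_camera(n); c['f']=c['frame'].shape[0]/2/np.tan(np.radians(c['fov_y'])/2); return c
def ray(c,u,v,z):
    P=np.array(c['pose']); d=P[:3,:3]@np.array([(u-c['cx'])/c['f'],-(v-c['cy'])/c['f'],-1]); o=P[:3,3]
    return o+d*(z-o[2])/d[2]
def pix(c,p):
    P=np.array(c['pose']); q=P[:3,:3].T@(np.array(p)-P[:3,3]); return c['cx']-c['f']*q[0]/q[2], c['cy']+c['f']*q[1]/q[2]
def save(c,n): cv2.imwrite('pics/'+n,cv2.cvtColor(c['frame'],cv2.COLOR_RGB2BGR))
E
python3 - <<'E'
from h import *
for n in('top','scene'):
    c=cam(n); save(c,n+'0.png'); print({k:v for k,v in c.items() if k!='frame'})
print(bot.get_obs(),bot.grip_point_offset)
E
```

```text
{'fov_y': 42.84388483936481, 'cx': 318.0627842618683, 'cy': 233.70577202146168, 'pose': array([[ 0.01504843,  0.98129013, -0.19194589,  0.16052986],
       [-0.99986995,  0.01588148,  0.00280217,  0.00578157],
       [ 0.00579812,  0.19187876,  0.98140151,  1.70781232],
       [ 0.        ,  0.        ,  0.        ,  1.        ]]), 'f': np.float64(611.7181252246504)}
{'fov_y': 55.56078503052384, 'cx': 317.60055725018054, 'cy': 237.86903486053427, 'pose': array([[-0.81713618, -0.33329701,  0.4703207 ,  0.99823673],
       [ 0.57643367, -0.47749443,  0.66311635,  0.74760167],
       [ 0.00356082,  0.81296505,  0.5823016 ,  0.71431405],
       [ 0.        ,  0.        ,  0.        ,  1.        ]]), 'f': np.float64(455.57833801339774)}
{'t': 0.1, 'q': array([-1.45209453,  0.47773817,  0.02235634,  1.55634109, -0.01153101,
        1.10932021, -0.08308553]), 'joint_vel': array([ 0.00055236, -0.00260274,  0.00027907, -0.00286984, -0.00200317,
        0.00085819, -0.00075728]), 'joint_torque': array([ 3.40976891e-03, -5.97758675e+01,  1.61319852e+00, -2.81953669e+01,
        1.27932787e-02,  4.95958739e-03,  9.65432577e-06]), 'eef_pos': array([0.15167179, 0.65718776, 0.23041415]), 'tool_rot': array([-4.44268049e-05,  1.13153675e-01,  9.93577144e-01, -8.38241293e-04]), 'contact_force': array([ 0.10430372, -0.04592031, -0.5184299 ]), 'torque': array([ 0.02075538, -0.00380872,  0.0282612 ]), 'grasp_force': 0.0, 'gripper_width': 1.0023505015326415} 0.0187
```

View pics/top0.png

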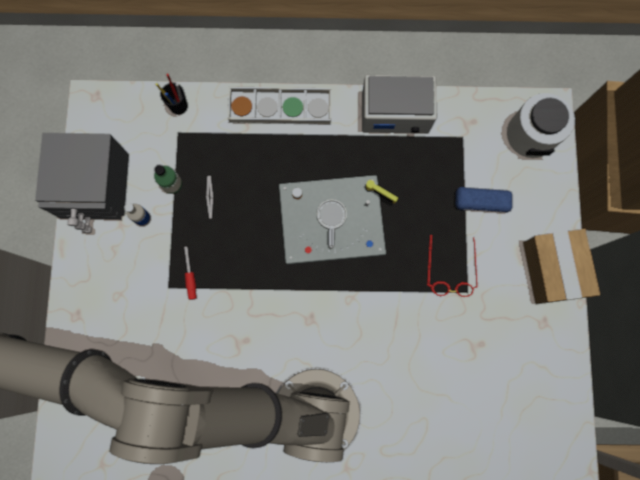

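View pics/scene0.png

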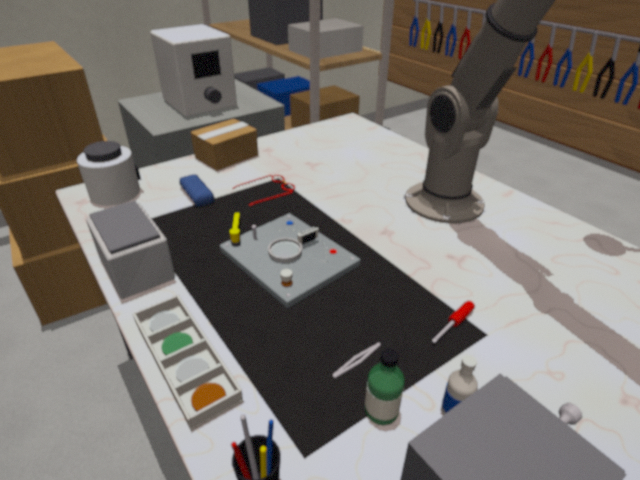

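The top view shows the stand at about (332,220) with the pointer pointing down. Red is at (308,250), blue at (370,244), and the yellow lever runs from (369,185) to (396,200). The red disc is on the robot's left (+y).

```bash
python3 - <<'E'
from h import *
c=cam('top'); im=c['frame']; save(c,'t1.png')
hsv=cv2.cvtColor(im,cv2.COLOR_RGB2HSV); H,S,V=cv2.split(hsv)
roi=np.zeros(H.shape,bool); roi[165:275,270:410]=1
def cen(m):
    n,l,s,ce=cv2.connectedComponentsWithStats(m.astype(np.uint8)); 
    return [(s[i,4],ce[i].round(2)) for i in range(1,n) if s[i,4]>8]
red=((H<8)|(H>172))&(S>130)&roi; blue=(abs(H.astype(int)-110)<12)&(S>130)&roi; yel=(abs(H.astype(int)-30)<8)&(S>120)&roi
for n,m,z in(('red',red,.0235),('blue',blue,.0235),('yel',yel,.06)):
    for a,p in cen(m): print(n,a,p,ray(c,*p,z).round(4))
ys,xs=np.nonzero(yel); r=cv2.minAreaRect(np.float32(np.c_[xs,ys])); b=cv2.boxPoints(r)
print('yelbox',[ray(c,*p,.06)[:2].round(4) for p in b])
deck=((V>70)&roi).astype(np.uint8); k=max(cv2.findContours(cv2.morphologyEx(deck,cv2.MORPH_OPEN,np.ones((15,15))),0,2)[0],key=cv2.contourArea)
r=cv2.minAreaRect(k); print('deck',[ (p.round(1),ray(c,*p,.022)[:2].round(4)) for p in cv2.boxPoints(r)])
g=im[165:275,270:410]; cv2.imwrite('pics/crop1.png',cv2.cvtColor(cv2.resize(g,None,fx=5,fy=5,interpolation=cv2.INTER_CUBIC),cv2.COLOR_RGB2BGR))
E
```

```text
red 25 [307.96 249.4 ] [0.4449 0.0285 0.0235]
blue 23 [369.   243.17] [ 0.4653 -0.142   0.0235]
yel 235 [381.77 191.56] [ 0.6052 -0.1745  0.06  ]
yelbox [array([ 0.616 , -0.1264]), array([ 0.6385, -0.139 ]), array([ 0.59  , -0.2214]), array([ 0.5677, -0.2087])]
deck [(array([277.8, 183.3], dtype=float32), array([0.635 , 0.1181])), (array([377.9, 173.9], dtype=float32), array([ 0.6675, -0.1679])), (array([385.4, 254.3], dtype=float32), array([ 0.4346, -0.1879])), (array([285.2, 263.7], dtype=float32), array([0.4039, 0.0909]))]
```

View pics/crop1.png

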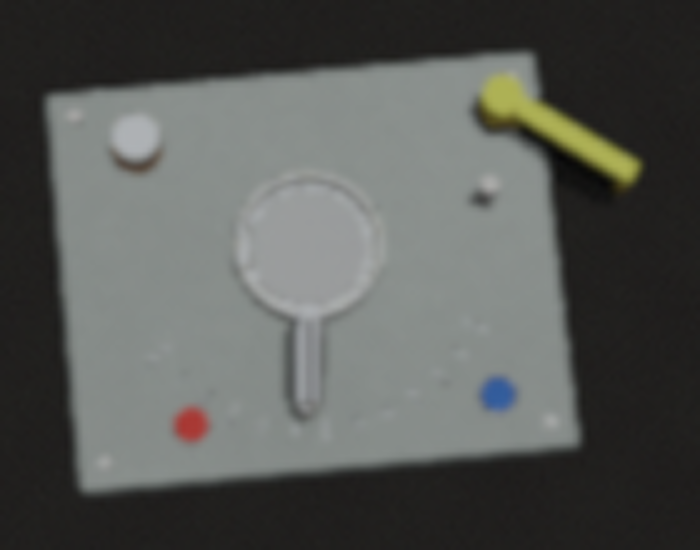

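The crop shows the deck corners at crop pixels (47,95), (535,52), (578,447) and (82,492). The holder centre is at (310,246), the pointer tip at (305,417), red at (191,425), the lever pivot at (502,97) and its tip at (632,173).

```bash
python3 - <<'E'
from h import *
c=cam('top'); f=lambda u,v,z: ray(c,(u+.5)/5-.5+270,(v+.5)/5-.5+165,z)[:2]
W=np.array([f(47,95,.022),f(535,52,.022),f(578,447,.022),f(82,492,.022)])
L=np.array([[.105,.14],[.105,-.14],[-.125,-.14],[-.125,.14]])
A=(W-W.mean(0)); B=L-L.mean(0); Z=(A[:,0]+1j*A[:,1]); Y=B[:,0]+1j*B[:,1]; s=(Z*Y.conj()).sum(); th=np.angle(s)
R=np.array([[np.cos(th),-np.sin(th)],[np.sin(th),np.cos(th)]]); t=W.mean(0)-R@L.mean(0)
print('stand',t,th,'scale',abs(s)/(abs(Y)**2).sum()); print('res',(W-(L@R.T+t))*1000)
h=f(310,246,.040); print('holder',h)
tip=f(305,417,.060); lt=f(634,172,.06)
red=ray(c,307.96,249.4,.025)[:2]; print('red',red,'tip',tip,np.linalg.norm(tip-h))
piv=R@[.07,-.115]+t; print('pivot',piv,'seen',f(502,97,.066),'locktip',lt,np.linalg.norm(lt-piv))
st=lambda d:np.arctan2(d[1],d[0])
loc=lambda p:R.T@(p-t)
d=-loc(red);print('want pointer',st(d),'dist',np.linalg.norm(d),'holder-based',st(-R.T@(red-h)),'now',st(-R.T@(tip-h)))
e=-R.T@(lt-piv);print('lock',1-st(e),e); print('blue',loc(ray(c,369,243.17,.025)[:2]))
E
```

```text
stand [ 0.54485442 -0.03590534] 0.10723238082769909 scale 0.9975343401562927
res [[-1.97411273e-01  5.32490321e-02]
 [-1.20988845e-02 -1.89551397e-01]
 [ 3.14969780e-04  1.16703093e+00]
 [ 2.09195188e-01 -1.03072857e+00]]
holder [ 0.54404816 -0.03597632]
red [0.44461192 0.02847733] tip [ 0.44357303 -0.03377813] 0.1004991737338837
pivot [ 0.62676045 -0.14275291] seen [ 0.62477888 -0.14117516] locktip [ 0.58455254 -0.2150183 ] 0.08368868048189534
want pointer -0.6781538028103222 dist 0.11913725688923689 holder-based -0.6823346643791335 now -0.12910681653146047
lock 0.06505846511981239 [0.04969982 0.06733293]
blue [-0.09072824 -0.09677409]
```

Request:
carry_out --targets '[255,30,-25,0,0,255,30,-25,0,0,255,30,-25,0,0,255,30,-25,0,0,255,30,-25,0,0,255,30,-25,0,0,255,30,-25,0,0,255,30,-25,0,0,255,12,-30,0,2,255,12,-30,0,2,255,12,-30,0,2,255,12,-30,0,2,255,12,-30,0,2,255,12,-30,0,2,255,12,-30,0,0,255,12,-30,0,0]' --newtons 20

```text
t: 1.8
eef_pos: [0.488, 0.2164, 0.2313]
tool_rot: [-0.0, 0.009, 1.0, 0.0]
contact_force: [0.2, 0.8, -0.5]
gripper_width: -0.0
grasp_force: 0.0
```

Request:
carry_out --targets '[255,-2,-35,0,0,255,-2,-35,0,0,255,-2,-35,0,0,255,-2,-35,0,0,255,-2,-35,0,0,255,-2,-35,0,0,255,-2,-35,0,0,255,-2,-35,0,0,255,-1,-35,0,0,255,0,0,-40,0,255,0,0,-40,0,255,0,0,-40,0,255,0,0,-40,0,255,0,0,-20,0,255,0,0,-13,0,255,0,0,0,0,255,0,0,0,0]'

```text
t: 3.5
eef_pos: [0.4714, -0.0974, 0.039]
tool_rot: [0.0, 0.009, 1.0, -0.0]
contact_force: [-0.2, 0.7, 0.1]
gripper_width: -0.002
grasp_force: 0.0
```

```bash
python3 - <<'E'
from h import *
c=cam('scene'); g=c['frame'][190:310,200:380]; cv2.imwrite('pics/s2.png',cv2.cvtColor(cv2.resize(g,None,fx=4,fy=4,interpolation=cv2.INTER_CUBIC),cv2.COLOR_RGB2BGR)); print(bot.get_obs()['eef_pos'])
E
```

```text
[ 0.47173216 -0.09740831  0.0393665 ]
```

View pics/s2.png

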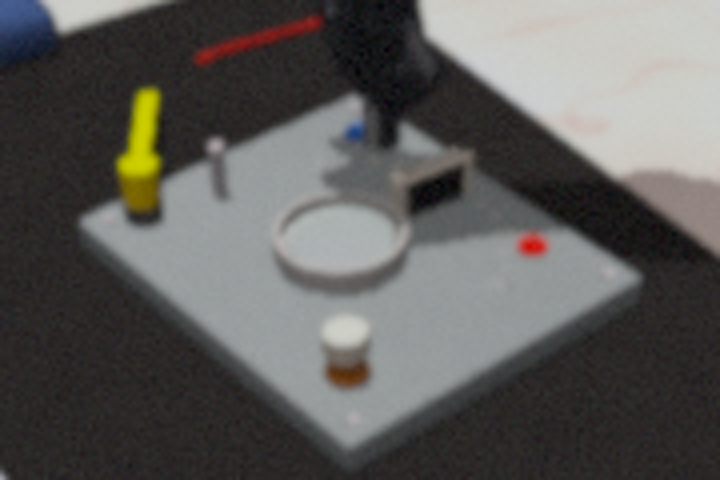

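The fingertip is down on the blue side of the pointer with clear space. Next I push towards red and stop slightly short.

Request:
carry_out --targets '[255,0,10,0,0,255,0,10,0,0,255,0,5,0,0,255,0,5,0,0,255,0,5,0,0,255,0,4,0,-3,255,0,4,0,-3,255,0,4,0,-3,255,0,4,0,-3,255,0,4,0,-3,255,0,4,0,-3,255,0,4,0,-3,255,0,4,0,-3,255,0,4,0,-4,255,0,4,0,-4,255,0,0,0,0,255,0,0,0,0]'

```text
t: 5.25
eef_pos: [0.4707, -0.0222, 0.0382]
tool_rot: [-0.0, 0.283, 0.959, -0.0]
contact_force: [-0.2, -0.7, 0.3]
gripper_width: -0.001
grasp_force: 0.2
```

```bash
python3 - <<'E'
from h import *
c=cam('top'); g=c['frame'][165:275,270:410]; cv2.imwrite('pics/c3.png',cv2.cvtColor(cv2.resize(g,None,fx=5,fy=5,interpolation=cv2.INTER_CUBIC),cv2.COLOR_RGB2BGR))
c=cam('scene'); g=c['frame'][190:310,200:380]; cv2.imwrite('pics/s3.png',cv2.cvtColor(cv2.resize(g,None,fx=4,fy=4,interpolation=cv2.INTER_CUBIC),cv2.COLOR_RGB2BGR)); print(bot.get_obs()['eef_pos'])
E
```

```text
[ 0.47088565 -0.02228868  0.03836036]
```

View pics/s3.png

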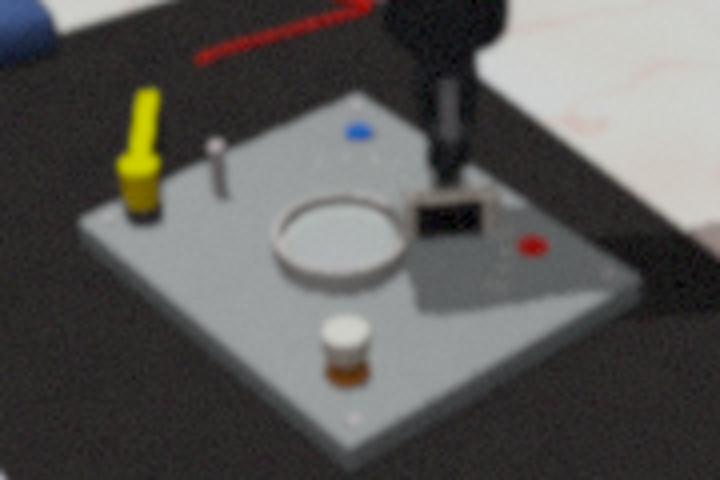

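Request:
carry_out --targets '[255,-10,-16,0,0,255,0,-20,40,0,255,0,-40,40,0,255,0,-40,40,0,255,0,-40,0,0,255,0,-40,0,0,255,0,-20,0,0,255,0,0,0,0]'

```text
t: 6.15
eef_pos: [0.4604, -0.2328, 0.1496]
tool_rot: [0.001, 0.286, 0.958, -0.001]
contact_force: [-0.0, -0.2, 0.0]
gripper_width: 0.006
grasp_force: 0.0
```

```bash
python3 - <<'E'
from h import *
c=cam('top'); save(c,'t4.png'); g=c['frame'][165:275,270:410]; cv2.imwrite('pics/c4.png',cv2.cvtColor(cv2.resize(g,None,fx=5,fy=5,interpolation=cv2.INTER_CUBIC),cv2.COLOR_RGB2BGR))
E
```

```text
(no output)
```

View pics/c4.png

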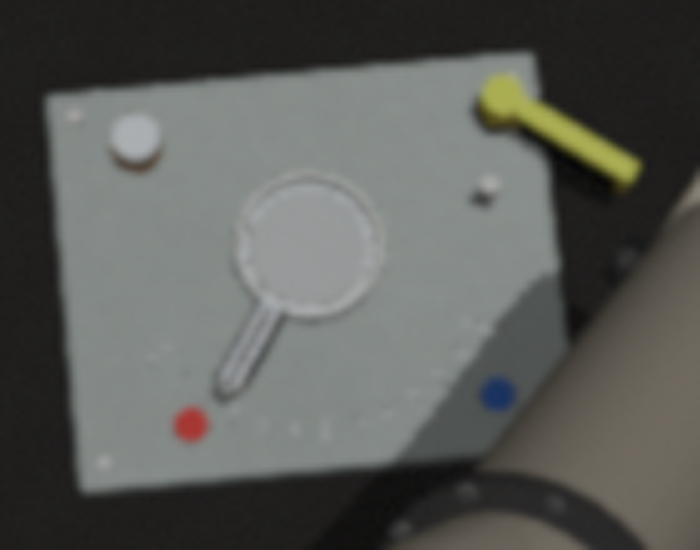

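The pointer tip is now at crop pixel (227,395), with the arm's middle near (252,345). Red is at (191,425), so some turn remains.

```bash
python3 - <<'E'
from h import *
c=cam('top'); f=lambda u,v,z: ray(c,(u+.5)/5-.5+270,(v+.5)/5-.5+165,z)[:2]
A=np.array([.5445,-.036]); red=ray(c,307.96,249.4,.025)[:2]
an=lambda p:np.degrees(np.arctan2(*(p-A)[::-1]))
for p in [(227,396),(228,390),(252,345),(241,367)]: 
    w=f(*p,.061); print(w,an(w),np.linalg.norm(w-A))
print('red',an(red))
# white arm mask fit
im=cv2.imread('pics/c4.png',0); print(im[365,215:275:3]); print(im[345,225:290:3]); print(im[383,205:262:3])
E
```

```text
[0.45436429 0.00902967] 153.45437338586328 0.10075771632893879
[0.45770638 0.00853606] 152.8364642256019 0.0975530260279733
[ 0.48300071 -0.00422978] 152.67935351787534 0.06922073326874292
[0.47062263 0.00161888] 153.01448271066377 0.08290383803411497
red 147.15792733133333
[129 124 121 126 138 144 143 136 136 140 143 134 116  97  91 102 118 126
 132 133]
[131 126 119 120 128 137 139 133 130 133 140 139 128 107  94  99 113 125
 133 134 135 135]
[134 128 119 111 108 114 122 123 128 132 140 138 128 111 101 107 121 129
 134]
```

Request:
carry_out --targets '[255,0,20,0,0,255,0,40,0,0,255,0,40,0,0,255,0,40,-40,0,255,0,40,-40,0,255,0,15,-30,0,255,0,0,0,0,255,5,6,0,0,255,3,6,0,0,255,1,4,0,0,255,1,3,0,0,255,1,2,0,0,255,0,0,0,0]'

```text
t: 7.55
eef_pos: [0.4721, -0.0224, 0.0487]
tool_rot: [0.0, 0.284, 0.959, 0.0]
contact_force: [0.0, -0.2, 0.1]
gripper_width: 0.004
grasp_force: 0.1
```

Request:
carry_out --targets '[255,0,2,0,0,255,0,2,0,0,255,0,2,0,0,255,0,1,0,0,255,0,0,0,0,255,0,0,0,0]'

```text
t: 8.15
eef_pos: [0.4716, -0.0152, 0.0482]
tool_rot: [-0.0, 0.284, 0.959, -0.0]
contact_force: [0.3, -1.9, -0.5]
gripper_width: -0.0
grasp_force: 0.7
```

Request:
carry_out --targets '[255,-10,-16,0,0,255,0,-20,40,0,255,0,-40,40,0,255,0,-40,20,0,255,0,-40,0,0,255,0,-40,0,0,255,0,-25,0,0,255,0,0,0,0]'

```text
t: 8.95
eef_pos: [0.4611, -0.2352, 0.144]
tool_rot: [0.0, 0.287, 0.958, -0.001]
contact_force: [-1.1, 0.9, -0.5]
gripper_width: 0.001
grasp_force: 0.0
```

```bash
python3 - <<'E'
from h import *
fr=[cam('top') for _ in range(6)]; c=fr[0]; g=np.mean([x['frame'] for x in fr],0).astype(np.uint8)
g=g[205:260,290:360]; b=cv2.resize(g,None,fx=10,fy=10,interpolation=cv2.INTER_CUBIC); cv2.imwrite('pics/c5.png',cv2.cvtColor(b,cv2.COLOR_RGB2BGR))
A=np.array([.5445,-.036]); red=ray(c,307.96,249.4,.025)[:2]
for rr in (.105,.12,.1,.08,.06):
    print(rr,end=' ')
    G=cv2.cvtColor(b,cv2.COLOR_RGB2GRAY)
    o=[]
    for a in np.arange(133,163,1.5):
        p=np.r_[A+rr*np.array([np.cos(np.radians(a)),np.sin(np.radians(a))]),.061]; u,v=pix(c,p); o.append(int(G[int((v-205+.5)*10),int((u-290+.5)*10)]))
    print(o)
u,v=pix(c,np.r_[A+.1*np.array([np.cos(np.radians(147.1)),np.sin(np.radians(147.1))]),.061]); print('ideal tip px',(u-290+.5)*10,(v-205+.5)*10)
u,v=pix(c,np.r_[A,.061]); print((u-290+.5)*10,(v-205+.5)*10)
E
```

```text
0.105 [137, 137, 135, 132, 132, 134, 134, 126, 112, 105, 106, 117, 128, 132, 135, 138, 141, 139, 135, 134]
0.12 [136, 135, 136, 136, 135, 135, 135, 130, 113, 94, 88, 89, 96, 112, 127, 135, 134, 134, 133, 133]
0.1 [136, 135, 135, 134, 134, 134, 130, 118, 109, 106, 103, 96, 104, 122, 132, 135, 137, 136, 135, 135]
0.08 [136, 136, 136, 135, 130, 124, 128, 139, 140, 136, 142, 149, 134, 97, 85, 106, 127, 132, 134, 134]
0.06 [135, 133, 128, 121, 121, 129, 139, 143, 139, 136, 140, 148, 144, 125, 98, 85, 95, 110, 127, 132]
ideal tip px 221.42009990288102 370.2493722725342
423.19495074895883 74.39408932276052
```

View pics/c5.png

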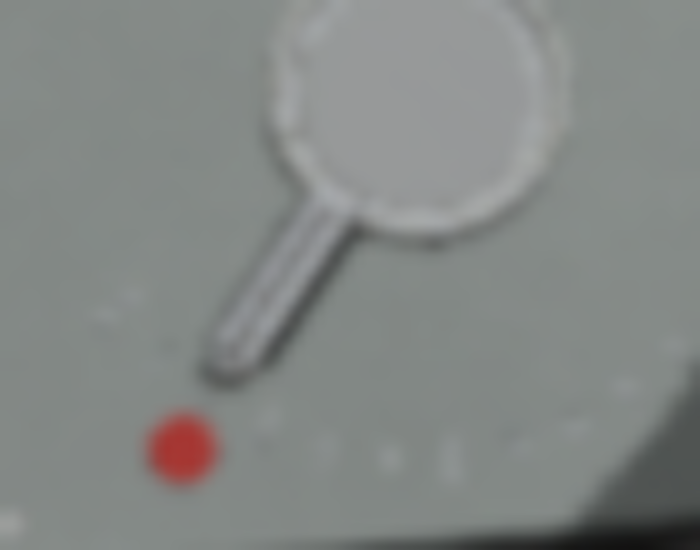

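The pointer's black line lies at about 146.5–147°, against 147.1° wanted, which is within 1.5 mm. Now the lock lever.

Request:
carry_out --targets '[255,25,0,0,8,255,25,0,0,8,255,25,0,0,8,255,25,0,0,8,255,25,0,0,8,255,25,0,0,8,255,25,0,0,8,255,0,0,0,7,255,0,0,0,0,255,0,0,-40,0,255,0,0,-40,0,255,0,0,-19,0,255,0,0,0,0]'

```text
t: 10.55
eef_pos: [0.6338, -0.2299, 0.0413]
tool_rot: [-0.003, -0.258, 0.966, 0.002]
contact_force: [-0.6, 0.2, 0.3]
gripper_width: -0.002
grasp_force: 0.0
```

Request:
carry_out --targets '[255,-5,4,0,-2,255,-5,4,0,-2,255,-5,4,0,-2,255,-5,4,0,-2,255,-5,4,0,-2,255,-5,4,0,-2,255,-5,4,0,-2,255,-5,4,0,-2,255,-5,4,0,-2,255,-5,4,0,-2,255,-5,4,0,-2,255,-5,4,0,-2,255,-5,3,0,0,255,-5,3,0,0,255,0,0,0,0]'

```text
t: 12.05
eef_pos: [0.5665, -0.1774, 0.0455]
tool_rot: [0.0, -0.052, 0.999, 0.0]
contact_force: [0.6, -1.7, 0.8]
gripper_width: 0.0
grasp_force: 0.6
```

Contact is about 2 N (friction only). I'll push on gently until the stop shows in the force.

Request:
carry_out --targets '[255,0,2,0,0,255,0,2,0,0,255,0,1,0,0,255,0,1,0,0,255,0,0,0,0,255,0,0,0,0]'

```text
t: 12.65
eef_pos: [0.5663, -0.1715, 0.0443]
tool_rot: [-0.001, -0.052, 0.999, 0.0]
contact_force: [-2.0, -3.3, -0.5]
gripper_width: -0.001
grasp_force: 1.0
```

Request:
carry_out --targets '[255,0,1,0,0,255,0,1,0,0,255,0,1,0,0,255,0,0,0,0,255,0,0,0,0]'

```text
t: 13.15
eef_pos: [0.5664, -0.1693, 0.0445]
tool_rot: [-0.0, -0.052, 0.999, -0.0]
contact_force: [-2.0, -4.0, -3.1]
gripper_width: -0.0
grasp_force: 2.3
```

Request:
carry_out --targets '[255,0,1,0,0,255,0,1,0,0,255,0,1,0,0,255,0,0,0,0,255,0,0,0,0]'

```text
t: 13.65
eef_pos: [0.5664, -0.1691, 0.0446]
tool_rot: [0.0, -0.051, 0.999, -0.002]
contact_force: [-2.3, -10.7, -3.8]
gripper_width: 0.001
grasp_force: 5.2
```

The tool no longer advances and the force has risen, so the lever is on its stop. I'll back off, rise and check.

Request:
carry_out --targets '[255,0,-10,0,0,255,0,-20,0,0,255,0,-30,0,0,255,0,-20,40,0,255,0,-20,40,0,255,-30,-20,40,0,255,-30,-20,0,0,255,0,0,0,0,255,0,0,0,0]'

```text
t: 14.55
eef_pos: [0.5092, -0.3039, 0.1622]
tool_rot: [0.001, -0.052, 0.999, 0.001]
contact_force: [0.3, -0.3, -0.9]
gripper_width: 0.004
grasp_force: 0.0
```

```bash
python3 - <<'E'
from h import *
fr=[cam('top') for _ in range(6)]; g=np.mean([x['frame'] for x in fr],0).astype(np.uint8)
g=g[165:275,270:410]; cv2.imwrite('pics/c6.png',cv2.cvtColor(cv2.resize(g,None,fx=5,fy=5,interpolation=cv2.INTER_CUBIC),cv2.COLOR_RGB2BGR))
E
```

```text
(no output)
```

View pics/c6.png

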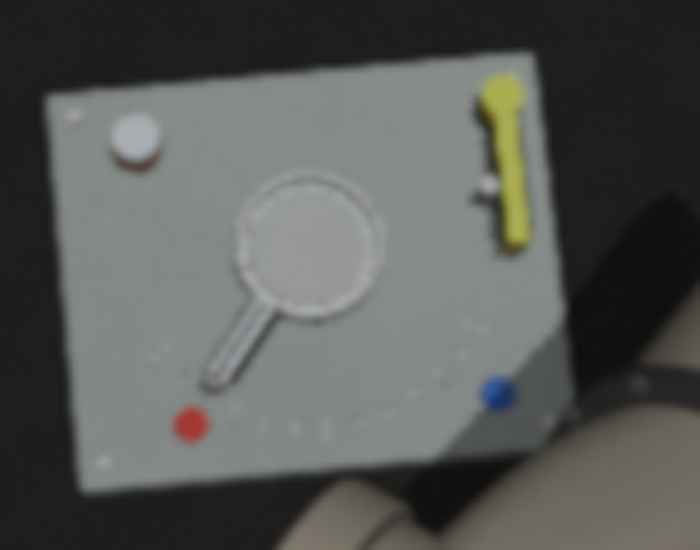

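The lever now lies along the deck's right edge, from (502,97) to (516,243), against the pin at (488,185). The pointer is unchanged, with its tip at (213,383) aimed at red at (191,425).

```bash
python3 -c "
from station import bot
print(bot.hand_in())"
```

```text
the job is handed in; nothing more can be done
None
```

The pointer is set on the red disc (measured within about 1.5 mm of its centre), the lock lever is home against its stop, and the job is handed in; no verdict was returned.

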